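# Push the bush out of the slicer's bearing block

## Task

The bread slicer's bearing block needs its white bush taken out for washing. Lift the block by its sides, keep it level, and press it gently down over the pin of the push-out stand, finding the hidden hole in its bottom by feel rather than force, until the pin has poked the bush up and the block rests flat on the stand; then let go of the block and leave it there. Take the bush by its raised end and set it down upright in the shallow steel pan without dropping it, and leave the pan and the other things where they are.

Things in the scene. Friction and masses are not known exactly. Their poses are not given: they have to be found in the camera images.
- block: Loose aluminium bearing block, about 0.3 kg, 56 (its x) x 50 (its y) x 40 mm high, with a low ear 10 mm thick, 44 mm wide at each x end (98 mm over the ears). Origin: centre of its underside, z up. Stands upright on the table. Grip it across its flat 50 mm sides (along its y), clear down to the table. Its top has a concentric recess 33 mm wide, 34 mm deep, holding the bush tight.
- cover_mid (a point): Centre of the underside of the block's 6 mm steel bottom cover, level with the block's underside, on the block's axis. The cover has one access hole, 12 mm wide, sharp-edged below: its centre is 5 mm from this point, in an unknown direction anywhere round the full circle, unmeasured and unseen from above. Off the hole the pin stops rigidly; in it the block sinks 6 mm more before the pin meets the bush.
- bush: White plastic bush, 45 g: a cup 32 mm wide, 33 mm high, with a blind 17 mm bore open at the top. Origin: centre of its closed bottom, z up its axis. It starts down in the recess, top 1 mm below the block's, not grippable. Clips hold it: pushing up takes 5 to 15 N for the first 9 mm or so, then it is loose (under 5 N). With the block seated on the stand it stands 19 mm proud, resting on the pin, leaning a few degrees.
- stand: Fixed push-out stand: round base 116 mm wide, 12 mm thick, and on it a flat round seat 100 mm wide, its face 30 mm above the table, with a rigid upright steel pin in the middle. Origin: centre of the underside, z up. With the pin in the access hole the block ends flat on the seat, its axis 5 mm beside the pin. The block may bear on stand or pin with up to 35 N.
- pin_tip (a point): Centre of the top of the stand's pin: 8 mm in diameter, 26 mm above the seat, 56 mm above the table.
- pan: Loose shallow steel pan with four straight sides, 160 (its x) x 120 (its y) mm and 35 mm high, walls and floor 4 mm thick, empty, 0.6 kg. Origin: centre of its underside, z up.
- plate: Dinner plate, 210 mm wide, with three bread rolls, beyond the stand; 55 mm high. Leave alone.
- mug: White mug, 80 mm wide, 90 mm high, handle at its y side. Leave alone.
- jar: Glass jar with a steel lid, 64 mm wide, 100 mm high. Leave alone.
- screwdriver: Screwdriver lying between the robot and the stand. Leave alone.
- collar: Steel collar, 48 mm wide, 14 mm high, lying flat. Leave alone.
- spatula: Kitchen spatula lying flat. Leave alone.
- hub: Aluminium hub, a solid disc 44 mm wide, 30 mm high. Leave alone.

How it is judged:
By the outcome, as a careful person would: the job done as asked, in the order asked, and still so for the second after the job is handed in, with the robot touching nothing.
It also fails if it takes over 72 s, if anything falls off the work surface, if the arm or the gripper's body presses on something with over 40 N, if the wrist force passes 120 N, or if a joint passes its speed limit or range.

## Robot

A 6-joint arm with a two-finger parallel gripper is mounted at the origin on the work surface. World frame = base frame: x ahead of the robot, y to its left, z up, the work surface at z = 0. Lengths are in m, angles in degrees, forces in N, time in s.
With the tool pointing down it reaches from about 0.4 to 0.825 m from the base axis. Payload 7 kg.
Tool frame: the origin (TCP) lies at the very end of the fingers, on their centre line; the grasp point (between the pads) lies 19 mm behind it (r.grasp_offset is the z of the grasp point in the tool frame, in m); z points along the fingers, y is the direction in which the jaws open and shut (so a half turn about z gives the same grasp; the last joint's range is limited). The gripper opens to 88 mm and grips with 3 to 60 N. Pads are 19 mm wide; open, the fingers measure 130 mm over their backs; the gripper's body (78 mm by 193 mm) begins 47 mm behind the grasp point.
Start: joints at [-58.894, 20.546, 0.682, 0, -70.136, -16.507], TCP at [0.17, -0.653, 0.227] pointing down, gripper open.
Joint ranges: [-176.03, 176.03], [-82.01, 121.73], [-58.28, 71.71], [-173.87, 95.51], [-174.79, -0.11], [-173.66, 173.66]. Speed limits (degrees/s): [136.94, 136.94, 172.46, 180, 180, 180].

## Interface

Orientations are given as [roll, pitch, yaw] about the fixed x, y, z axes, in that order (R = Rz(yaw) Ry(pitch) Rx(roll)).
In Python, from plant import r, capture, calibration, order gives the robot as it stands.
- The arm moves only by the tool servo_tool, never from a script. Its arguments are lists of equal length, an entry for each row: "grip": the closure, from -1 (fully open) to 1 (shut), so that 0 is half open; "translation": the shift along the tool's x, y, z in m, a list of three; "turn": the turn about the tool's z in rad. A call has 1 to 10 rows; each row is the pose to reach, as a shift and turn from the pose commanded when the call began, along the tool's axes at that moment; what a row does not reach only later rows make up. A row lasts 1/12 s, in which the tool goes at most 41.7 mm and 7.16 degrees, less where a joint would pass 70% of its speed; a pose out of reach is approached as far as the arm can. A call with a gripper value outside its range is refused whole. The fingers move at their own pace and stop on an object; "newtons" is the grip in N (left out, the last holds). Time passes only in rows, so rows that repeat a pose let the fingers close. It gives the time, the measured TCP pose, the force and the opening at its end, in the units of the state.
- r.get_state(): the state, without advancing time (a new reading comes with each control period).
- capture(name): name is "side" or "top" or "wrist"; returns (picture, depth): 400x640x3 uint8, blue, green, red; 400x640 float32, m along the optical axis (not along the pixel's ray), 0 where there is no reading.
- calibration(name): a dict with "fx", "fy", "cx", "cy" (pixels), "view" (4x4, takes a point from world to camera coordinates). Camera axes: x right, y up, looking along -z (the intrinsics and any distortion apply to the point x, -y, -z); pixel columns grow to the right and rows downward; lengths in m; the calibration is good to about 2 mm. The wrist camera is an equidistant fisheye: a pixel r from the principal point sees the ray r / f radians off the axis. A picture is of the moment at which its call begins: read the wrist's pose just before it. calibration takes no time and is no camera call; for the wrist camera it gives the pose at the moment of the call.
- order.close_job(): hands the job in, once; it reports no verdict.
The state is a dict: "time_s": time; "joints": joint angles; "qd": joint speeds; "joint_torque": joint torques, N m; "tcp_pos": TCP position; "eef_rot": TCP orientation; "contact_force": force on the tool from outside, world axes, zero at the start; "moment": the same for the moment, N m; "gripper_width": finger opening in m.
Only numpy, scipy, OpenCV 4.12 (cv2) and the standard library are available. Lean on these libraries where they do the work, as an engineer would, in place of code of your own. Each camera call takes 0.05 s, during which the arm holds its last target.

## Working session

There is one attempt and no reset: what is moved stays moved. The work goes in short steps, Python scripts to look and compute and a tool call to move; the robot and the scene stay as the last step left them, time stands still between calls to the robot, and variables do not carry over. Pictures are saved under pics/ and viewed, and the job is handed in when it is done.

Besides the shell and the picture viewer there is one more tool, called after "Call:" as name(argument=value, ...), one argument or row to a line, values as JSON. servo_tool: Moves the arm, as the interface text tells. Its arguments: {"type":"object","properties":{"grip":{"type":"array","items":{"type":"number"}},"translation":{"type":"array","items":{"type":"array","items":{"type":"number"}}},"turn":{"type":"array","items":{"type":"number"}},"newtons":{"type":"number"}},"required":["grip","translation","turn"]}

```bash
ls; mkdir -p pics
python3 - <<'E'
from plant import r,capture,calibration,order
import cv2,numpy as np
print(r.get_state(), r.grasp_offset)
for n in ("side","top","wrist"):
    c=calibration(n);print(n,c)
    p,d=capture(n);cv2.imwrite(f'pics/{n}0.png',p);np.savez(f'pics/{n}0.npz',p=p,d=d,view=c['view'],k=[c['fx'],c['fy'],c['cx'],c['cy']])
E
```

```text
pics
{'time_s': 0.0, 'joints': array([-5.88951162e+01,  2.05917231e+01,  6.35293890e-01, -2.06421992e-02,
       -7.01357465e+01, -1.65078734e+01]), 'qd': array([-0.09066587, -0.05318077,  0.00159764,  0.02075962, -0.00451744,
       -0.0200391 ]), 'joint_torque': array([-1.87415446e-05, -5.82722068e+01,  2.93061233e+01,  6.99689895e+00,
        6.94057730e-03, -1.61921876e-04]), 'tcp_pos': array([ 0.16998408, -0.65275272,  0.22562934]), 'eef_rot': array([ 1.79906109e+02, -7.58885292e-03, -1.65410013e+02]), 'contact_force': array([ 0.38607569, -0.28586503, -0.0705213 ]), 'moment': array([ 0.01669678, -0.02082904, -0.0655596 ]), 'gripper_width': 0.08767486111696794} -0.0188
side {'fx': 393.46363757894386, 'fy': 393.46363757894386, 'cx': 314.11849044079446, 'cy': 194.17275549713654, 'view': array([[-0.89409869, -0.44786803,  0.00133082,  0.5134515 ],
       [ 0.28595254, -0.56856766,  0.77133777, -0.26784953],
       [-0.34470086,  0.69003264,  0.6364246 , -0.80041029],
       [ 0.        ,  0.        ,  0.        ,  1.        ]])}
top {'fx': 468.78105163241503, 'fy': 468.78105163241503, 'cx': 316.6553569328648, 'cy': 200.58424764097816, 'view': array([[ 0.14702411, -0.98911909,  0.0052289 , -0.12674613],
       [ 0.96121654,  0.1441197 ,  0.23514308, -0.6067794 ],
       [-0.2333381 , -0.02954559,  0.9719467 , -1.06452543],
       [ 0.        ,  0.        ,  0.        ,  1.        ]])}
wrist {'fx': 309.70691628693146, 'fy': 309.70691628693146, 'cx': 318.3853357501883, 'cy': 196.0032874857504, 'view': array([[-0.25218321,  0.96767785,  0.00179202,  0.67350975],
       [-0.93738453, -0.24382799, -0.248713  ,  0.03166139],
       [-0.24023712, -0.06440105,  0.96857557, -0.3890939 ],
       [ 0.        ,  0.        ,  0.        ,  1.        ]])}
```

View pics/top0.png

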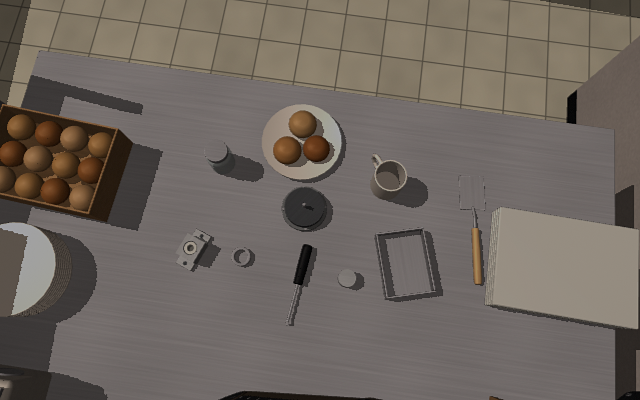

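View pics/side0.png

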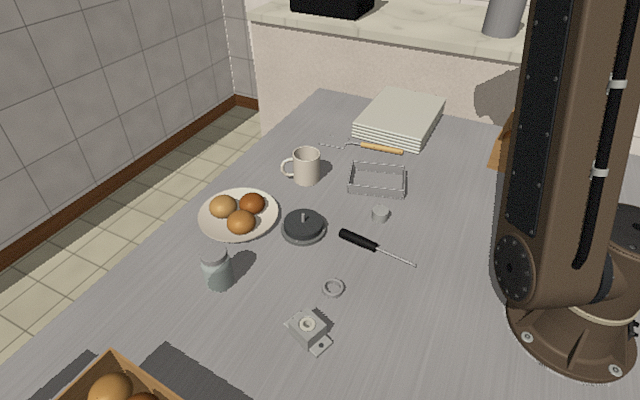

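View pics/wrist0.png

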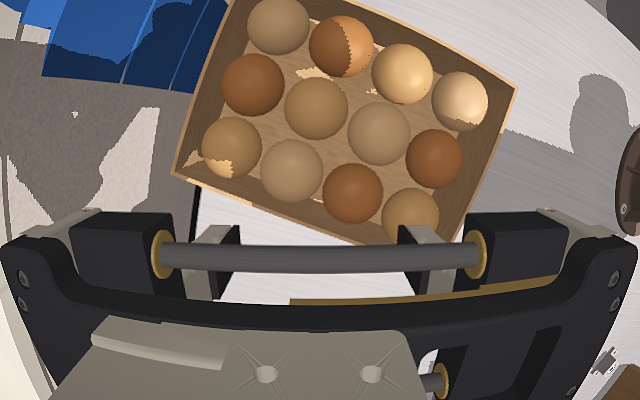

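```bash
cat > h.py <<'E'
import cv2,numpy as np
def load(n):
    z=np.load(f'pics/{n}.npz');return z['p'],z['d'],z['view'],z['k']
def cloud(d,view,k):
    fx,fy,cx,cy=k;v,u=np.mgrid[0:d.shape[0],0:d.shape[1]]
    c=np.stack([(u-cx)/fx*d,-(v-cy)/fy*d,-d],-1)
    R=view[:3,:3];t=view[:3,3]
    return (c-t)@R
def ray(u,v,view,k,z):
    fx,fy,cx,cy=k;c=np.array([(u-cx)/fx,-(v-cy)/fy,-1.]);R=view[:3,:3];o=-R.T@view[:3,3];w=R.T@c
    return o+w*(z-o[2])/w[2]
def proj(p,view,k):
    c=view[:3,:3]@np.asarray(p)+view[:3,3]
    return k[2]+k[0]*c[0]/-c[2],k[3]-k[1]*c[1]/-c[2]
E
python3 - <<'E'
from h import *
p,d,V,k=load('top0');W=cloud(d,V,k)
for nm,(u0,u1,v0,v1) in dict(block=(165,225,220,280),stand=(275,335,180,240),pan=(365,450,218,310)).items():
    w=W[v0:v1,u0:u1];z=w[...,2];print(nm,np.percentile(z,[1,50,90,99]))
    if nm=='block':
        for lo,hi in((.003,.02),(.033,.048)):
            m=((z>lo)&(z<hi));pts=w[m][:,:2].astype(np.float32);print(lo,len(pts),cv2.minAreaRect(pts),pts.mean(0))
    if nm=='stand':
        for lo,hi in((.006,.018),(.024,.036),(.045,.065)):
            m=((z>lo)&(z<hi));pts=w[m][:,:2].astype(np.float32);print(lo,len(pts),cv2.minEnclosingCircle(pts),pts.mean(0))
    if nm=='pan':
        m=(z>.025);pts=w[m][:,:2].astype(np.float32);print(len(pts),cv2.minAreaRect(pts))
    c=p[v0:v1,u0:u1];cv2.imwrite(f'pics/c_{nm}.png',cv2.resize(c,None,fx=7,fy=7,interpolation=cv2.INTER_CUBIC)[:600,:800])
p,d,V,k=load('side0')
c=p[205:360,270:420];cv2.imwrite('pics/c_side.png',cv2.resize(c,None,fx=3.8,fy=3.8,interpolation=cv2.INTER_CUBIC))
E
```

```text
block [-0.0047318   0.00132882  0.03835112  0.04398647]
0.003 681 ((0.4645102024078369, 0.2513089179992676), (0.15202581882476807, 0.14896036684513092), 10.955742835998535) [0.4629733  0.25009534]
0.033 451 ((0.4647834300994873, 0.2532745599746704), (0.050956327468156815, 0.05576130002737045), 69.65510559082031) [0.46436667 0.2528424 ]
stand [-0.00459122  0.00336511  0.03157766  0.03646061]
0.006 344 ((0.6129953861236572, 0.00040509551763534546), 0.09279901534318924) [ 0.5945724  -0.00837578]
0.024 1195 ((0.6100488305091858, -0.004338874947279692), 0.05062583088874817) [ 0.6094119  -0.00479111]
0.045 11 ((0.6096217632293701, -0.004523532930761576), 0.003838673699647188) [ 0.6090462  -0.00490826]
pan [-0.00456265  0.00206271  0.00852467  0.03726794]
504 ((0.47978150844573975, -0.18651488423347473), (0.16393759846687317, 0.3030138611793518), 18.73810386657715)
```

View pics/c_block.png

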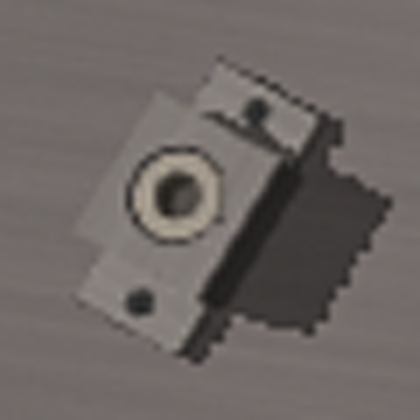

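View pics/c_stand.png

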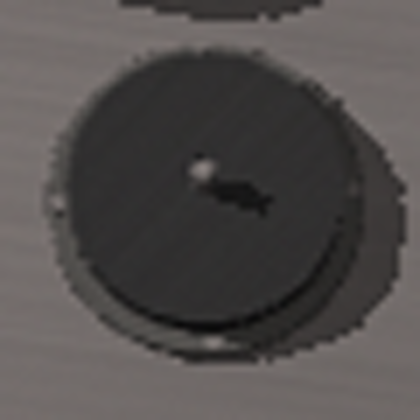

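View pics/c_side.png

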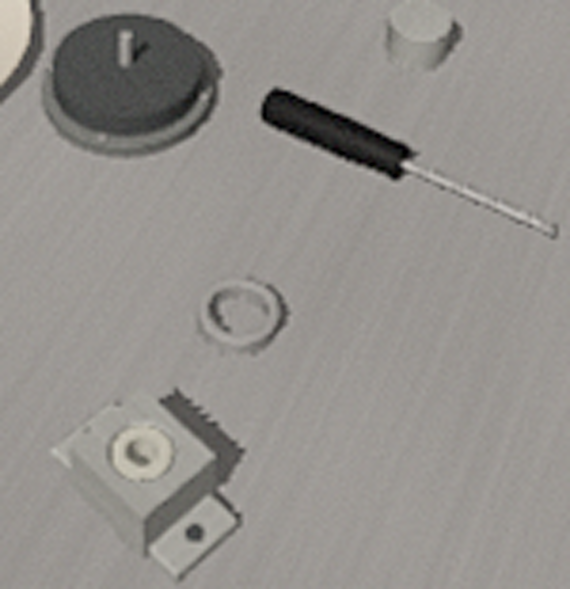

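Run:
```python
from h import *
T=load('top0');S=load('side0')
def up(u,v,o,f): return ((u+.5)/f-.5+o[0],(v+.5)/f-.5+o[1])
oT=(165,220);oS=(270,205)
for nm,uv,z in(('bush',(176,195),.04),('ear1',(140,301),.01),('ear2',(257,111),.01)):
    q=up(*uv,oT,7);print('T',nm,q,ray(*q,*T[2:],z))
q=up(203,171,(275,180),7);print('T pin',q,ray(*q,*T[2:],.056))
for nm,uv,z in(('bush',(142,452),.04),('pin',(126,34),.056),('ear',(195,532),.01)):
    q=up(*uv,oS,3.8);print('S',nm,q,ray(*q,*S[2:],z))
# seat circle from dark mask in top
p,d,V,k=T
W=cloud(d,V,k)
# pan crop, objects
for n in((242,257),(347,278),(220,158),(388,178),(302,250),(302,142),(407,263)):
    print(n,ray(*n,V,k,.01))
c=p[215:315,360:450];cv2.imwrite('pics/c_pan.png',cv2.resize(c,None,fx=6,fy=6,interpolation=cv2.INTER_CUBIC))
```

```text
T bush (189.71428571428572, 247.42857142857142) [0.46476104 0.25368503 0.04      ]
T ear1 (184.57142857142858, 262.57142857142856) [0.42884546 0.26687955 0.01      ]
T ear2 (201.28571428571428, 235.42857142857142) [0.50169063 0.23982376 0.01      ]
T pin (303.57142857142856, 204.0) [ 0.6095377  -0.00472995  0.056     ]
S bush (307.0, 323.57894736842104) [0.46220292 0.2544846  0.04      ]
S pin (302.7894736842105, 213.57894736842104) [ 0.60808455 -0.00450311  0.056     ]
S ear (320.94736842105266, 344.63157894736844) [0.42624891 0.26617802 0.01      ]
(242, 257) [0.46344766 0.12865339 0.01      ]
(347, 278) [ 0.45072097 -0.1367397   0.01      ]
(220, 158) [0.70983092 0.23326255 0.01      ]
(388, 178) [ 0.72101638 -0.20815366  0.01      ]
(302, 250) [ 0.50277332 -0.01632304  0.01      ]
(302, 142) [0.78572098 0.02786272 0.01      ]
(407, 263) [ 0.50928956 -0.27945278  0.01      ]
```

View pics/c_pan.png

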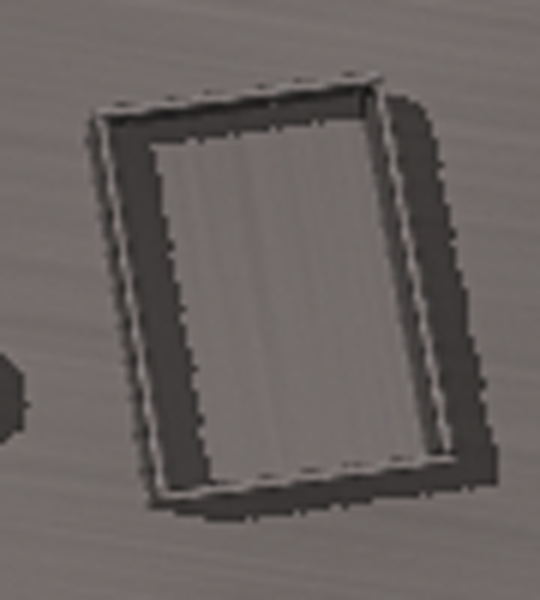

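```bash
cat > mv.py <<'E'
import sys,numpy as np
from plant import r
def tool(dx,dy,dz,yaw):
    c,s=np.cos(np.radians(yaw)),np.sin(np.radians(yaw));return c*dx+s*dy,s*dx-c*dy,-dz
if __name__=='__main__':
    st=r.get_state();p=st['tcp_pos'];e=st['eef_rot']
    print('t',st['time_s'],'p',p.round(4),'e',e.round(2),'F',st['contact_force'].round(1),'M',st['moment'].round(2),'w',round(st['gripper_width'],4))
    if len(sys.argv)>1:
        a=[float(x) for x in sys.argv[1:]]
        d=np.array(a[:3])-p;print('shift',np.round(tool(*d,e[2]),4))
        if len(a)>3:print('turn',round(np.radians(-((a[3]-e[2]+180)%360-180)),4))
E
python3 mv.py 0.47 -.35 .2 -100
python3 - <<'E'
from h import *
T=load('top0')
c=[ray((u+.5)/6-.5+360,(v+.5)/6-.5+215,*T[2:],.035)[:2] for u,v in((95,113),(378,77),(452,460),(155,500))]
c=np.array(c);print(c.round(4),c.mean(0),np.linalg.norm(np.diff(c,axis=0),axis=1),np.degrees(np.arctan2(*(c[0]-c[3])[::-1])),np.degrees(np.arctan2(*(c[1]-c[2])[::-1])))
E
```

```text
t 0.15 p [ 0.17   -0.6529  0.2258] e [ 1.7993e+02 -1.0000e-02 -1.6541e+02] F [ 0.7  0.7 -0.8] M [0.06 0.01 0.03] w 0.0877
shift [-0.3666  0.2175  0.0258]
turn -1.1415
[[ 0.5669 -0.1903]
 [ 0.5992 -0.3042]
 [ 0.4486 -0.3482]
 [ 0.4155 -0.2324]] [ 0.50753199 -0.26877265] [0.11834275 0.15688172 0.12043875] 15.51570448975066 16.280565873977746
```

Call:
servo_tool(
  grip=[-0.5,-0.5,-0.5,-0.5,-0.5,-0.5,-0.5,-0.5,-0.5,-0.5],
  translation=[
    [-0.367,0.218,0.02],
    [-0.367,0.218,0.02],
    [-0.367,0.218,0.02],
    [-0.367,0.218,0.02],
    [-0.367,0.218,0.02],
    [-0.367,0.218,0.02],
    [-0.367,0.218,0.02],
    [-0.367,0.218,0.02],
    [-0.367,0.218,0.02],
    [-0.367,0.218,0.02],
  ],
  turn=[-1.2,-1.2,-1.2,-1.2,-1.2,-1.2,-1.2,-1.2,-1.2,-1.2],
  newtons=50,
)

```text
time_s: 0.98
tcp_pos: [0.4639, -0.3555, 0.207]
eef_rot: [-180.0, 0.0, -96.2]
contact_force: [0.8, -0.6, -0.3]
gripper_width: 0.0658
```

```bash
python3 mv.py 0.49 0.06 .18 -20.4
```

```text
t 0.9833 p [ 0.4639 -0.3555  0.207 ] e [-179.99    0.    -96.25] F [ 0.8 -0.6 -0.3] M [-0.07 -0.03  0.01] w 0.0658
shift [-0.4159  0.0192  0.027 ]
turn -1.3238
```

Call:
servo_tool(
  grip=[-0.5,-0.5,-0.5,-0.5,-0.5,-0.5,-0.5,-0.5,-0.5,-0.5],
  translation=[
    [-0.416,0.02,0.027],
    [-0.416,0.02,0.027],
    [-0.416,0.02,0.027],
    [-0.416,0.02,0.027],
    [-0.416,0.02,0.027],
    [-0.416,0.02,0.027],
    [-0.416,0.02,0.027],
    [-0.416,0.02,0.027],
    [-0.416,0.02,0.027],
    [-0.416,0.02,0.027],
  ],
  turn=[-1.32,-1.32,-1.32,-1.32,-1.32,-1.32,-1.32,-1.32,-1.32,-1.32],
)

```text
time_s: 1.82
tcp_pos: [0.4906, 0.0596, 0.1802]
eef_rot: [-180.0, -0.0, -24.7]
contact_force: [0.7, 0.0, -0.3]
gripper_width: 0.066
```

```bash
python3 mv.py 0.464 0.254 .12 -20.4
```

```text
t 1.8167 p [0.4906 0.0596 0.1802] e [-1.7997e+02 -2.0000e-02 -2.4660e+01] F [ 0.7  0.  -0.3] M [-0.07 -0.01  0.01] w 0.066
shift [-0.1053 -0.1656  0.0602]
turn -0.0744
```

Call:
servo_tool(
  grip=[-0.5,-0.5,-0.5,-0.5,-0.5,-0.5,-0.5],
  translation=[
    [-0.105,-0.1655,0.06],
    [-0.105,-0.1655,0.06],
    [-0.105,-0.1655,0.06],
    [-0.105,-0.1655,0.06],
    [-0.105,-0.1655,0.06],
    [-0.105,-0.1655,0.06],
    [-0.105,-0.1655,0.06],
  ],
  turn=[-0.074,-0.074,-0.074,-0.074,-0.074,-0.074,-0.074],
)

```text
time_s: 2.4
tcp_pos: [0.4651, 0.2533, 0.119]
eef_rot: [179.9, 0.0, -20.6]
contact_force: [-0.5, -0.9, -0.6]
gripper_width: 0.0654
```

```bash
python3 mv.py 0.464 0.254 .005 -20.4;python3 - <<'E'
from plant import *
import cv2,numpy as np
c=calibration('wrist');p,d=capture('wrist');cv2.imwrite('pics/wrist1.png',p)
np.savez('pics/wrist1.npz',p=p,d=d,view=c['view'],k=[c['fx'],c['fy'],c['cx'],c['cy']])
E
```

```text
t 2.4 p [0.4651 0.2533 0.119 ] e [ 1.7988e+02  5.0000e-02 -2.0610e+01] F [-0.5 -0.9 -0.6] M [-0.08  0.18  0.03] w 0.0654
shift [-0.0012 -0.0003  0.114 ]
turn -0.0036
```

View pics/wrist1.png

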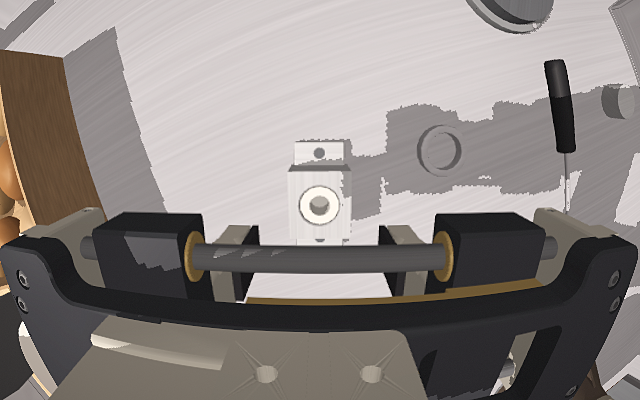

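```bash
cat >> h.py <<'E'
def wray(u,v,view,k,z):
    x,y=u-k[2],v-k[3];q=np.hypot(x,y);th=q/k[0]
    c=np.array([np.sin(th)*x/q,-np.sin(th)*y/q,-np.cos(th)]);R=view[:3,:3];o=-R.T@view[:3,3];w=R.T@c
    return o+w*(z-o[2])/w[2]
E
python3 - <<'E'
from h import *
p,d,V,k=load('wrist1')
print(wray(319,205,V,k,.04),wray(319.5,153,V,k,.01))
c=p[130:260,250:390];cv2.imwrite('pics/c_w1.png',cv2.resize(c,None,fx=4.5,fy=4.5,interpolation=cv2.INTER_CUBIC))
E
```

```text
[0.46365657 0.25408299 0.04      ] [0.49909439 0.24021976 0.01      ]
```

View pics/c_w1.png

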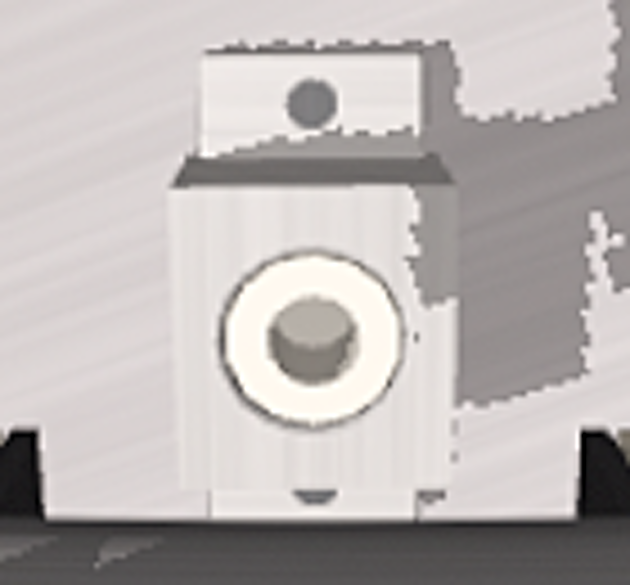

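Call:
servo_tool(
  grip=[-0.5,-0.5,-0.5,-0.5,-0.5,-0.5],
  translation=[
    [0,0,0.03],
    [0,0,0.06],
    [0,0,0.085],
    [0,0,0.105],
    [0,0,0.113],
    [0,0,0.114],
  ],
  turn=[0,0,0,0,0,0],
)

```text
time_s: 2.95
tcp_pos: [0.4655, 0.2501, 0.0049]
eef_rot: [179.8, 0.1, -20.9]
contact_force: [-0.7, -0.1, 0.1]
gripper_width: 0.0657
```

```bash
python3 mv.py 0.464 0.254 .005 -20.4
```

```text
t 2.95 p [0.4655 0.2501 0.0049] e [ 1.7984e+02  6.0000e-02 -2.0880e+01] F [-0.7 -0.1  0.1] M [-0.03  0.14  0.04] w 0.0657
shift [-0.0028 -0.0031 -0.0001]
turn -0.0083
```

Call:
servo_tool(
  grip=[-0.5,-0.5,-0.5],
  translation=[
    [0,0,0],
    [0,0,0],
    [0,0,0],
  ],
  turn=[0,0,0],
)

```text
time_s: 3.2
tcp_pos: [0.4667, 0.2525, 0.0076]
eef_rot: [-179.9, -0.1, -20.8]
contact_force: [-0.0, 0.7, -0.2]
gripper_width: 0.0657
```

```bash
python3 mv.py 0.464 0.254 .005 -20.4
```

```text
t 3.2 p [0.4667 0.2525 0.0076] e [-1.7987e+02 -6.0000e-02 -2.0790e+01] F [-0.   0.7 -0.2] M [0.01 0.18 0.06] w 0.0657
shift [-0.0031 -0.0004  0.0026]
turn -0.0068
```

Call:
servo_tool(
  grip=[-0.5,-0.5,-0.5,-0.5],
  translation=[
    [-0.002,0,0],
    [-0.002,0,0.001],
    [-0.002,0,0.001],
    [-0.002,0,0.001],
  ],
  turn=[-0.006,-0.006,-0.006,-0.006],
)

```text
time_s: 3.53
tcp_pos: [0.4641, 0.2528, 0.0054]
eef_rot: [-180.0, -0.0, -20.4]
contact_force: [-0.5, -0.1, 0.5]
gripper_width: 0.0662
```

```bash
python3 mv.py 0.464 0.254 .005 -20.4
```

```text
t 3.5333 p [0.4641 0.2528 0.0054] e [-1.7997e+02 -1.0000e-02 -2.0430e+01] F [-0.5 -0.1  0.5] M [-0.02  0.15  0.04] w 0.0662
shift [-0.0005 -0.0011  0.0004]
turn -0.0005
```

Call:
servo_tool(
  grip=[0.3,0.3,0.3,0.3,0.3,0.3],
  translation=[
    [0,-0.001,0],
    [0,-0.001,0],
    [0,-0.001,0],
    [0,-0.001,0],
    [0,-0.001,0],
    [0,-0.001,0],
  ],
  turn=[0,0,0,0,0,0],
  newtons=50,
)

```text
time_s: 4.03
tcp_pos: [0.4643, 0.2534, 0.0051]
eef_rot: [180.0, 0.0, -20.4]
contact_force: [-0.7, -0.2, 1.8]
gripper_width: 0.0497
```

```bash
python3 mv.py
```

```text
t 4.0333 p [0.4643 0.2534 0.0051] e [ 1.7998e+02  1.0000e-02 -2.0450e+01] F [-0.7 -0.2  1.8] M [-0.37  0.42 -0.03] w 0.0497
```

Call:
servo_tool(
  grip=[0.3,0.3,0.3,0.3,0.3,0.3],
  translation=[
    [0,0,-0.01],
    [0,0,-0.03],
    [0,0,-0.06],
    [0,0,-0.085],
    [0,0,-0.095],
    [0,0,-0.095],
  ],
  turn=[0,0,0,0,0,0],
)

```text
time_s: 4.53
tcp_pos: [0.4655, 0.2548, 0.1028]
eef_rot: [-179.7, -0.1, -20.4]
contact_force: [0.7, 0.1, -4.3]
gripper_width: 0.0497
```

```bash
python3 mv.py 0.609 -0.005 .1 -20.4
```

```text
t 4.5333 p [0.4655 0.2548 0.1028] e [-1.7972e+02 -1.1000e-01 -2.0430e+01] F [ 0.7  0.1 -4.3] M [0.05 0.09 0.03] w 0.0497
shift [0.2252 0.1934 0.0028]
turn -0.0006
```

Call:
servo_tool(
  grip=[0.3,0.3,0.3,0.3,0.3,0.3,0.3,0.3,0.3,0.3],
  translation=[
    [0.01,0.0085,0],
    [0.03,0.0255,0],
    [0.06,0.051,0],
    [0.09,0.0765,0],
    [0.12,0.102,0],
    [0.15,0.1275,0],
    [0.18,0.153,0],
    [0.205,0.174,0],
    [0.22,0.187,0],
    [0.226,0.192,0],
  ],
  turn=[0,0,0,0,0,0,0,0,0,0],
)

```text
time_s: 5.37
tcp_pos: [0.6089, -0.0083, 0.0975]
eef_rot: [179.9, 0.2, -20.6]
contact_force: [-0.7, -0.0, -4.0]
gripper_width: 0.0495
```

Call:
servo_tool(
  grip=[0.3,0.3,0.3,0.3,0.3],
  translation=[
    [0,0,0],
    [0,0,0],
    [0,0,0],
    [0,0,0],
    [0,0,0],
  ],
  turn=[0,0,0,0,0],
)

```text
time_s: 5.78
tcp_pos: [0.6088, -0.0043, 0.1001]
eef_rot: [-180.0, 0.0, -20.4]
contact_force: [0.6, 0.1, -3.7]
gripper_width: 0.0498
```

```bash
python3 mv.py 0.609 -0.005 .1 -20.4
python3 - <<'E'
from plant import *
import cv2,numpy as np
for n in ('wrist','side','top'):
    c=calibration(n);p,d=capture(n);cv2.imwrite(f'pics/{n}2.png',p)
    np.savez(f'pics/{n}2.npz',p=p,d=d,view=c['view'],k=[c['fx'],c['fy'],c['cx'],c['cy']])
E
python3 mv.py
python3 - <<'E'
import cv2
p=cv2.imread('pics/side2.png')[120:270,220:400];cv2.imwrite('pics/c_s2.png',cv2.resize(p,None,fx=4,fy=4,interpolation=cv2.INTER_CUBIC))
E
```

```text
t 5.7833 p [ 0.6088 -0.0043  0.1001] e [-1.800e+02  1.000e-02 -2.036e+01] F [ 0.6  0.1 -3.7] M [-0.1   0.13 -0.01] w 0.0498
shift [0.0005 0.0006 0.0001]
turn 0.0007
t 5.9333 p [ 0.609  -0.0046  0.1003] e [-1.7998e+02 -1.0000e-02 -2.0380e+01] F [-1.4  0.4 -4. ] M [-0.08  0.14  0.  ] w 0.0495
```

View pics/c_s2.png

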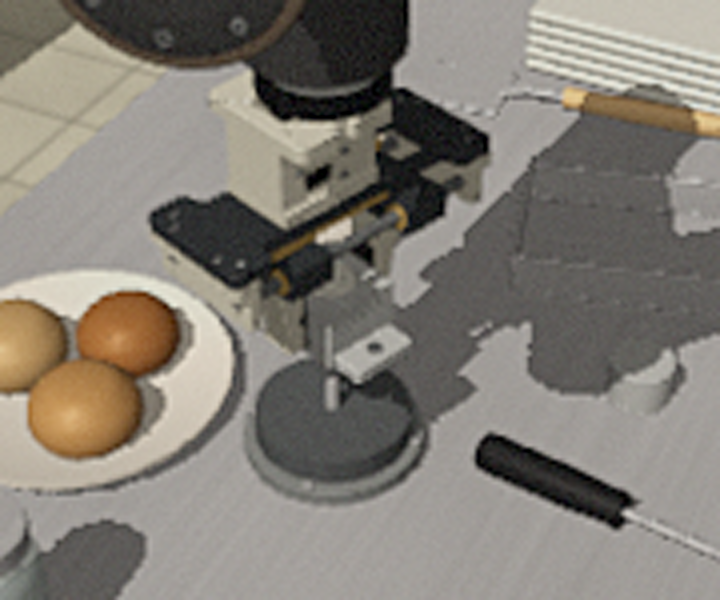

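View pics/wrist2.png

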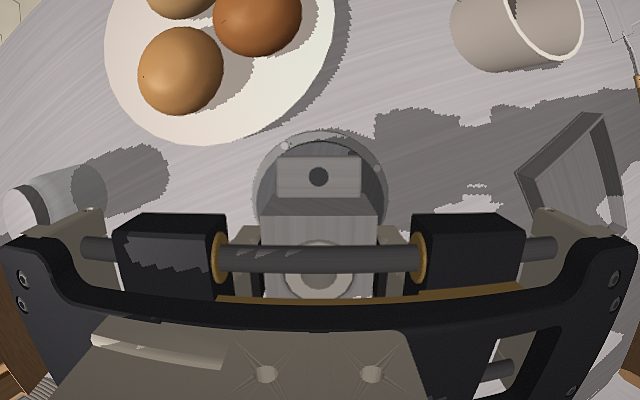

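Call:
servo_tool(
  grip=[0.3,0.3,0.3,0.3,0.3,0.3,0.3],
  translation=[
    [0.0057,0,0.01],
    [0.0057,0,0.025],
    [0.0057,0,0.035],
    [0.0057,0,0.037],
    [0.0057,0,0.037],
    [0.0057,0,0.037],
    [0.0057,0,0.037],
  ],
  turn=[0,0,0,0,0,0,0],
  newtons=55,
)

```text
time_s: 6.52
tcp_pos: [0.6148, -0.0072, 0.0635]
eef_rot: [-180.0, -0.0, -20.4]
contact_force: [-0.8, -0.3, -3.4]
gripper_width: 0.0499
```

```bash
python3 mv.py
```

```text
t 6.5167 p [ 0.6148 -0.0072  0.0635] e [-1.7999e+02 -3.0000e-02 -2.0440e+01] F [-0.8 -0.3 -3.4] M [-0.06  0.13 -0.04] w 0.0499
```

Call:
servo_tool(
  grip=[0.3,0.3,0.3],
  translation=[
    [0,0,0.001],
    [0,0,0.002],
    [0,0,0.002],
  ],
  turn=[0,0,0],
)

```text
time_s: 6.77
tcp_pos: [0.6144, -0.0073, 0.0612]
eef_rot: [-180.0, -0.0, -20.4]
contact_force: [0.4, -0.6, -3.7]
gripper_width: 0.0502
```

```bash
python3 mv.py
```

```text
t 6.7667 p [ 0.6144 -0.0073  0.0612] e [-1.7999e+02 -1.0000e-02 -2.0450e+01] F [ 0.4 -0.6 -3.7] M [0.   0.16 0.04] w 0.0502
```

Call:
servo_tool(
  grip=[0.3,0.3,0.3],
  translation=[
    [0,0,0.001],
    [0,0,0.001],
    [0,0,0.001],
  ],
  turn=[0,0,0],
)

```text
time_s: 7.02
tcp_pos: [0.6146, -0.0073, 0.061]
eef_rot: [-180.0, -0.0, -20.4]
contact_force: [-3.0, 0.3, 4.8]
gripper_width: 0.0497
```

```bash
python3 mv.py
```

```text
t 7.0167 p [ 0.6146 -0.0073  0.061 ] e [-1.7999e+02 -3.0000e-02 -2.0430e+01] F [-3.   0.3  4.8] M [0.1  1.42 0.02] w 0.0497
```

Call:
servo_tool(
  grip=[0.3,0.3,0.3],
  translation=[
    [0,0,0.001],
    [0,0,0.001],
    [0,0,0.001],
  ],
  turn=[0,0,0],
)

```text
time_s: 7.27
tcp_pos: [0.6147, -0.0073, 0.0607]
eef_rot: [-180.0, -0.1, -20.4]
contact_force: [-6.0, 1.8, 12.0]
gripper_width: 0.0499
```

```bash
python3 mv.py
```

```text
t 7.2667 p [ 0.6147 -0.0073  0.0607] e [-1.7999e+02 -6.0000e-02 -2.0410e+01] F [-6.   1.8 12. ] M [ 0.32  2.53 -0.01] w 0.0499
```

Call:
servo_tool(
  grip=[0.3,0.3,0.3,0.3,0.3],
  translation=[
    [0,0,-0.001],
    [-0.0001,0.0009,-0.001],
    [-0.0003,0.0017,-0.001],
    [-0.0007,0.0025,-0.001],
    [-0.0007,0.0025,-0.001],
  ],
  turn=[0,0,0,0,0],
)

```text
time_s: 7.68
tcp_pos: [0.6145, -0.0087, 0.0609]
eef_rot: [-179.9, -0.2, -20.4]
contact_force: [1.1, 4.6, 5.3]
gripper_width: 0.0497
```

Call:
servo_tool(
  grip=[0.3,0.3,0.3,0.3],
  translation=[
    [-0.0005,0.0007,0],
    [-0.0011,0.0013,0],
    [-0.0018,0.0018,0],
    [-0.0018,0.0018,0],
  ],
  turn=[0,0,0,0],
)

```text
time_s: 8.02
tcp_pos: [0.6121, -0.0104, 0.0609]
eef_rot: [-179.9, -0.2, -20.4]
contact_force: [4.9, 1.2, 5.7]
gripper_width: 0.0496
```

Call:
servo_tool(
  grip=[0.3,0.3,0.3,0.3],
  translation=[
    [-0.0008,0.0004,0],
    [-0.0016,0.0006,0],
    [-0.0025,0.0007,0],
    [-0.0025,0.0007,0],
  ],
  turn=[0,0,0,0],
)

```text
time_s: 8.35
tcp_pos: [0.609, -0.0106, 0.0607]
eef_rot: [-180.0, -0.1, -20.4]
contact_force: [4.1, 0.4, 6.3]
gripper_width: 0.0499
```

Call:
servo_tool(
  grip=[0.3,0.3,0.3,0.3],
  translation=[
    [-0.0009,-0.0001,0],
    [-0.0017,-0.0003,0],
    [-0.0025,-0.0007,0],
    [-0.0025,-0.0007,0],
  ],
  turn=[0,0,0,0],
)

```text
time_s: 8.68
tcp_pos: [0.6038, -0.0094, 0.0589]
eef_rot: [179.9, 0.2, -20.5]
contact_force: [-1.4, 0.8, -4.4]
gripper_width: 0.0495
```

Call:
servo_tool(
  grip=[0.3,0.3,0.3,0.3],
  translation=[
    [0,0,0.001],
    [0,0,0.001],
    [0,0,0.001],
    [0,0,0.001],
  ],
  turn=[0,0,0,0],
)

```text
time_s: 9.02
tcp_pos: [0.6051, -0.0088, 0.0584]
eef_rot: [179.9, 0.1, -20.5]
contact_force: [0.2, 0.2, -2.0]
gripper_width: 0.0497
```

```bash
python3 mv.py
```

```text
t 9.0167 p [ 0.6051 -0.0088  0.0584] e [ 1.7995e+02  9.0000e-02 -2.0450e+01] F [ 0.2  0.2 -2. ] M [-0.01  0.2  -0.04] w 0.0497
```

Call:
servo_tool(
  grip=[0.3,0.3,0.3,0.3],
  translation=[
    [0,0,0.001],
    [0,0,0.002],
    [0,0,0.003],
    [0,0,0.003],
  ],
  turn=[0,0,0,0],
)

```text
time_s: 9.35
tcp_pos: [0.6057, -0.0087, 0.0558]
eef_rot: [180.0, 0.0, -20.4]
contact_force: [0.7, 0.2, -3.6]
gripper_width: 0.0497
```

```bash
python3 mv.py
```

```text
t 9.35 p [ 0.6057 -0.0087  0.0558] e [ 1.7999e+02  2.0000e-02 -2.0450e+01] F [ 0.7  0.2 -3.6] M [-0.1   0.16 -0.01] w 0.0497
```

Call:
servo_tool(
  grip=[0.3,0.3,0.3,0.3,0.3,0.3],
  translation=[
    [0,0,0.001],
    [0,0,0.002],
    [0,0,0.003],
    [0,0,0.004],
    [0,0,0.004],
    [0,0,0.004],
  ],
  turn=[0,0,0,0,0,0],
  newtons=60,
)

```text
time_s: 9.85
tcp_pos: [0.6062, -0.0088, 0.0527]
eef_rot: [-180.0, -0.0, -20.4]
contact_force: [-2.1, -1.1, 3.3]
gripper_width: 0.0493
```

Call:
servo_tool(
  grip=[0.3,0.3,0.3,0.3,0.3],
  translation=[
    [0,0,0.001],
    [0,0,0.002],
    [0,0,0.003],
    [0,0,0.004],
    [0,0,0.004],
  ],
  turn=[0,0,0,0,0],
)

```text
time_s: 10.27
tcp_pos: [0.6057, -0.0086, 0.0475]
eef_rot: [-180.0, 0.0, -20.5]
contact_force: [0.4, 0.2, -2.9]
gripper_width: 0.0497
```

Call:
servo_tool(
  grip=[0.3,0.3,0.3,0.3,0.3],
  translation=[
    [0,0,0.001],
    [0,0,0.002],
    [0,0,0.003],
    [0,0,0.004],
    [0,0,0.004],
  ],
  turn=[0,0,0,0,0],
)

```text
time_s: 10.68
tcp_pos: [0.6057, -0.0087, 0.0436]
eef_rot: [180.0, 0.0, -20.4]
contact_force: [-0.0, -0.4, -3.4]
gripper_width: 0.0494
```

Call:
servo_tool(
  grip=[0.3,0.3,0.3,0.3,0.3,0.3],
  translation=[
    [0,0,0.001],
    [0,0,0.002],
    [0,0,0.003],
    [0,0,0.004],
    [0,0,0.005],
    [0,0,0.005],
  ],
  turn=[0,0,0,0,0,0],
)

```text
time_s: 11.18
tcp_pos: [0.6058, -0.0087, 0.0388]
eef_rot: [180.0, 0.0, -20.4]
contact_force: [0.0, -0.8, -3.9]
gripper_width: 0.0501
```

```bash
python3 mv.py;  python3 - <<'E'
from plant import *
import cv2,numpy as np
for n in ('side',):
    c=calibration(n);p,d=capture(n);cv2.imwrite(f'pics/{n}3.png',p)
    np.savez(f'pics/{n}3.npz',p=p,d=d,view=c['view'],k=[c['fx'],c['fy'],c['cx'],c['cy']])
    p=p[140:260,240:390];cv2.imwrite('pics/c_s3.png',cv2.resize(p,None,fx=5,fy=5,interpolation=cv2.INTER_CUBIC))
E
```

```text
t 11.1833 p [ 0.6058 -0.0087  0.0388] e [ 1.7999e+02  2.0000e-02 -2.0450e+01] F [ 0.  -0.8 -3.9] M [-0.07  0.17  0.04] w 0.0501
```

View pics/c_s3.png

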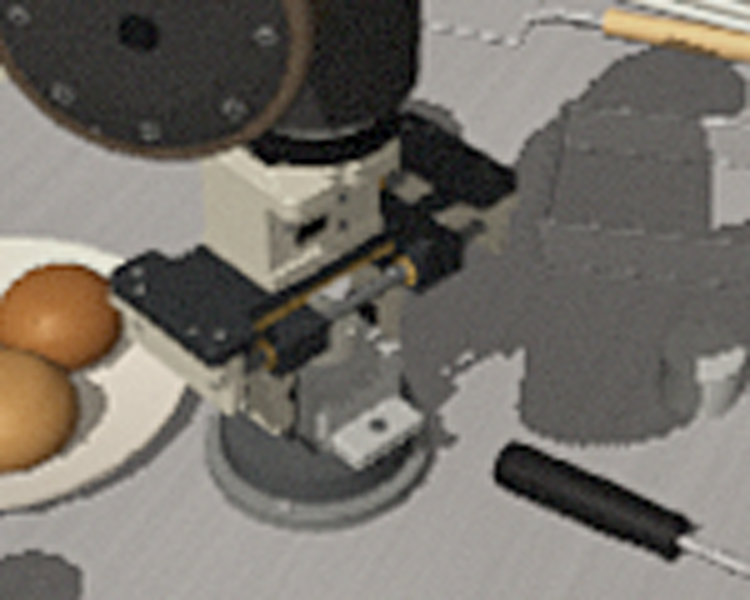

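Call:
servo_tool(
  grip=[0.3,0.3,0.3,0.3,0.3,0.3],
  translation=[
    [0,0,0.001],
    [0,0,0.002],
    [0,0,0.003],
    [0,0,0.004],
    [0,0,0.004],
    [0,0,0.004],
  ],
  turn=[0,0,0,0,0,0],
)

```text
time_s: 11.73
tcp_pos: [0.6059, -0.0087, 0.0351]
eef_rot: [180.0, 0.0, -20.4]
contact_force: [-0.1, -0.1, -2.8]
gripper_width: 0.05
```

```bash
python3 mv.py
```

```text
t 11.7333 p [ 0.6059 -0.0087  0.0351] e [180.     0.   -20.44] F [-0.1 -0.1 -2.8] M [-0.06  0.2  -0.01] w 0.05
```

Call:
servo_tool(
  grip=[0.3,0.3,0.3,0.3],
  translation=[
    [0,0,0.001],
    [0,0,0.001],
    [0,0,0.001],
    [0,0,0.001],
  ],
  turn=[0,0,0,0],
)

```text
time_s: 12.07
tcp_pos: [0.606, -0.0087, 0.0351]
eef_rot: [-180.0, -0.0, -20.4]
contact_force: [-3.8, 1.6, 5.2]
gripper_width: 0.0495
```

```bash
python3 mv.py
```

```text
t 12.0667 p [ 0.606  -0.0087  0.0351] e [-1.800e+02 -2.000e-02 -2.043e+01] F [-3.8  1.6  5.2] M [ 0.12  1.53 -0.09] w 0.0495
```

Call:
servo_tool(
  grip=[0.3,0.3,-0.5,-0.5,-0.5,-0.5,-0.5],
  translation=[
    [0,0,-0.0006],
    [0,0,-0.0006],
    [0,0,-0.0006],
    [0,0,-0.0006],
    [0,0,-0.0006],
    [0,0,-0.0006],
    [0,0,-0.0006],
  ],
  turn=[0,0,0,0,0,0,0],
)

```text
time_s: 12.65
tcp_pos: [0.6061, -0.0087, 0.0347]
eef_rot: [-180.0, -0.0, -20.4]
contact_force: [0.4, -0.6, -0.3]
gripper_width: 0.0654
```

Call:
servo_tool(
  grip=[-0.5,-0.5,-0.5,-0.5,-0.5,-0.5,-0.5,-0.5,-0.5],
  translation=[
    [0,0,-0.005],
    [0,0,-0.015],
    [0,0,-0.03],
    [0,0,-0.05],
    [0,0,-0.07],
    [0,0,-0.085],
    [0,0,-0.09],
    [0,0,-0.09],
    [0,0,-0.09],
  ],
  turn=[0,0,0,0,0,0,0,0,0],
)

```text
time_s: 13.4
tcp_pos: [0.6057, -0.0086, 0.1248]
eef_rot: [-180.0, -0.0, -20.5]
contact_force: [0.4, -0.3, 0.3]
gripper_width: 0.0657
```

```bash
python3 mv.py;  python3 - <<'E'
from plant import *
import cv2,numpy as np
for n in ('side','wrist','top'):
    c=calibration(n);p,d=capture(n);cv2.imwrite(f'pics/{n}4.png',p)
    np.savez(f'pics/{n}4.npz',p=p,d=d,view=c['view'],k=[c['fx'],c['fy'],c['cx'],c['cy']])
    if n=='side':
        p=p[150:270,240:390];cv2.imwrite('pics/c_s4.png',cv2.resize(p,None,fx=5,fy=5,interpolation=cv2.INTER_CUBIC))
E
```

```text
t 13.4 p [ 0.6057 -0.0086  0.1248] e [-1.7997e+02 -1.0000e-02 -2.0460e+01] F [ 0.4 -0.3  0.3] M [-0.05  0.23 -0.03] w 0.0657
```

View pics/c_s4.png

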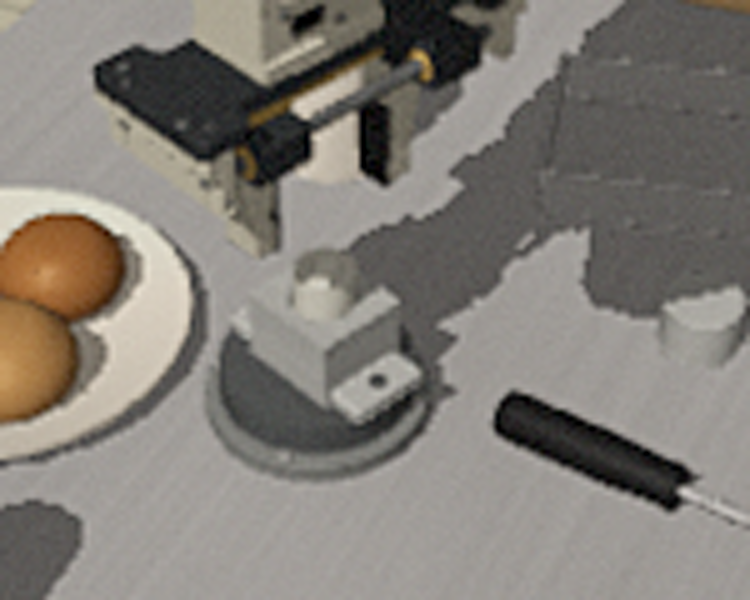

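View pics/wrist4.png

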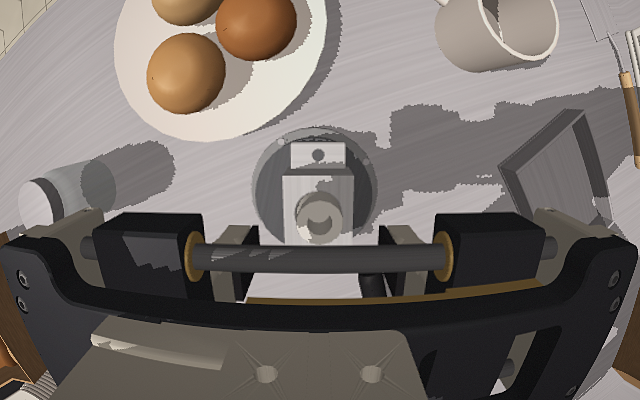

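Run:
```python
from h import *
p,d,V,k=load('wrist4')
c=p[180:260,265:375];cv2.imwrite('pics/c_w4.png',cv2.resize(c,None,fx=7,fy=7,interpolation=cv2.INTER_CUBIC))
S=load('side4');W=cloud(*S[1:]);
for (u,v) in((305,205),(300,215),(306,227),(316,226),(312,222)): print((u,v),W[v,u].round(4))
T=load('top4');c=T[0][170:240,270:340];cv2.imwrite('pics/c_t4.png',cv2.resize(c,None,fx=7,fy=7))
```

```text
(305, 205) [ 0.6064 -0.0137  0.0777]
(300, 215) [0.6053 0.0149 0.0683]
(306, 227) [0.5854 0.0221 0.0427]
(316, 226) [0.5663 0.0057 0.0402]
(312, 222) [0.5788 0.0028 0.0459]
```

View pics/c_w4.png

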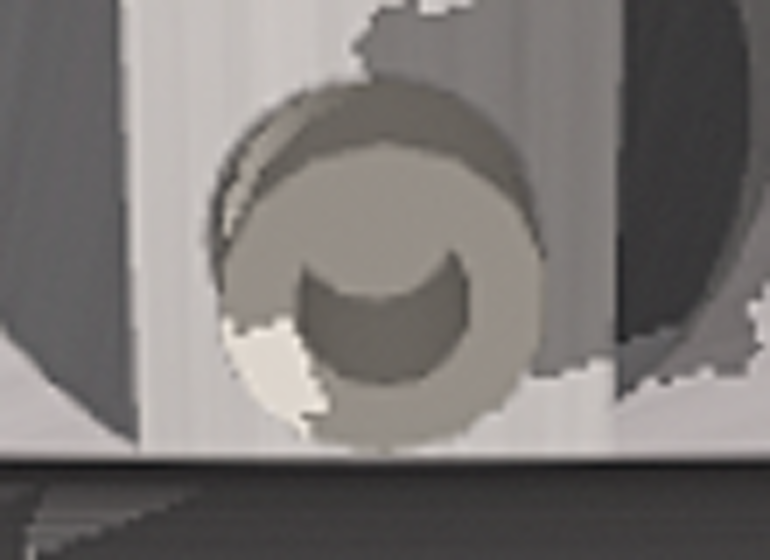

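Run:
```python
from h import *
p,d,V,k=load('wrist4')
q=wray(319.3,222,V,k,.089);print(q)
from mv import tool
# block top centre expected from TCP; in tool axes
print('rel tcp in tool',tool(q[0]-.6058,q[1]+.0087,0,-20.45))
# ring edge heights
for u,v in((265+382/7,180+440/7),(265+382/7,180+150/7),(265+230/7,222),(265+535/7,222)): print(wray(u,v,V,k,.089), d[int(v),int(u)])
```

```text
[ 0.60486433 -0.00831998  0.089     ]
rel tcp in tool (np.float64(-0.001009478225897018), np.float64(-2.9153563929712304e-05), 0)
[ 0.5908032  -0.00328921  0.089     ] 0.20795585
[ 0.61797841 -0.01338285  0.089     ] 0.19975626
[0.60977645 0.00494128 0.089     ] 0.20370473
[ 0.59973577 -0.02199034  0.089     ] 0.20424242
```

View pics/c_t4.png

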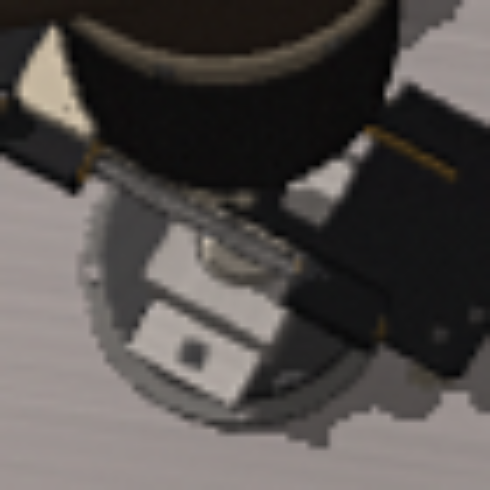

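Call:
servo_tool(
  grip=[-0.5,-0.5,-0.5,-0.5,-0.5,-0.5,-0.5,-0.5,-0.5],
  translation=[
    [-0.0008,0,0.008],
    [-0.0008,0,0.02],
    [-0.0008,0,0.032],
    [-0.0008,0,0.042],
    [-0.0008,0,0.047],
    [-0.0008,0,0.05],
    [-0.0008,0,0.052],
    [-0.0008,0,0.052],
    [-0.0008,0,0.052],
  ],
  turn=[0,0,0,0,0,0,0,0,0],
  newtons=25,
)

```text
time_s: 14.3
tcp_pos: [0.6055, -0.0084, 0.073]
eef_rot: [-180.0, -0.0, -20.4]
contact_force: [-0.4, -0.4, -0.2]
gripper_width: 0.0653
```

```bash
python3 mv.py
```

```text
t 14.3 p [ 0.6055 -0.0084  0.073 ] e [-1.7999e+02 -3.0000e-02 -2.0440e+01] F [-0.4 -0.4 -0.2] M [-0.04  0.21  0.02] w 0.0653
```

Close in on the bush in stages.

Call:
servo_tool(
  grip=[0.1,0.25,0.35,0.5,0.5,0.5,0.5],
  translation=[
    [0,0,0.0005],
    [0,0,0.0005],
    [0,0,0.0005],
    [0,0,0.0005],
    [0,0,0.0005],
    [0,0,0.0005],
    [0,0,0.0005],
  ],
  turn=[0,0,0,0,0,0,0],
  newtons=25,
)

```text
time_s: 14.88
tcp_pos: [0.6052, -0.0084, 0.0723]
eef_rot: [-180.0, -0.0, -20.4]
contact_force: [-0.3, -1.2, 0.9]
gripper_width: 0.0312
```

```bash
python3 mv.py
```

```text
t 14.8833 p [ 0.6052 -0.0084  0.0723] e [-1.800e+02 -1.000e-02 -2.044e+01] F [-0.3 -1.2  0.9] M [-0.1   0.18  0.01] w 0.0312
```

Call:
servo_tool(
  grip=[0.5,0.5,0.5,0.5,0.5,0.5],
  translation=[
    [0,0,-0.001],
    [0,0,-0.003],
    [0,0,-0.006],
    [0,0,-0.009],
    [0,0,-0.012],
    [0,0,-0.012],
  ],
  turn=[0,0,0,0,0,0],
)

```text
time_s: 15.38
tcp_pos: [0.6056, -0.0083, 0.0851]
eef_rot: [-180.0, -0.1, -20.4]
contact_force: [0.1, 0.4, 0.1]
gripper_width: 0.0311
```

```bash
python3 mv.py
```

```text
t 15.3833 p [ 0.6056 -0.0083  0.0851] e [-1.7997e+02 -6.0000e-02 -2.0440e+01] F [0.1 0.4 0.1] M [ 0.02  0.13 -0.05] w 0.0311
```

Call:
servo_tool(
  grip=[0.5,0.5,0.5,0.5,0.5,0.5,0.5,0.5],
  translation=[
    [0,0,-0.003],
    [0,0,-0.008],
    [0,0,-0.015],
    [0,0,-0.024],
    [0,0,-0.034],
    [0,0,-0.039],
    [0,0,-0.04],
    [0,0,-0.04],
  ],
  turn=[0,0,0,0,0,0,0,0],
)

```text
time_s: 16.05
tcp_pos: [0.6055, -0.0083, 0.125]
eef_rot: [-179.9, -0.1, -20.4]
contact_force: [0.7, 0.1, -0.8]
gripper_width: 0.0312
```

```bash
python3 mv.py .5075 -.269 .125 16;  python3 - <<'E'
from plant import *
import cv2,numpy as np
for n in ('side',):
    c=calibration(n);p,d=capture(n);cv2.imwrite(f'pics/{n}5.png',p)
    np.savez(f'pics/{n}5.npz',p=p,d=d,view=c['view'],k=[c['fx'],c['fy'],c['cx'],c['cy']])
    p=p[150:270,240:390];cv2.imwrite('pics/c_s5.png',cv2.resize(p,None,fx=5,fy=5,interpolation=cv2.INTER_CUBIC))
E
```

```text
t 16.05 p [ 0.6055 -0.0083  0.125 ] e [-1.7995e+02 -6.0000e-02 -2.0450e+01] F [ 0.7  0.1 -0.8] M [-0.12  0.18  0.02] w 0.0312
shift [-0.0008  0.2785 -0.    ]
turn -0.6361
```

View pics/c_s5.png

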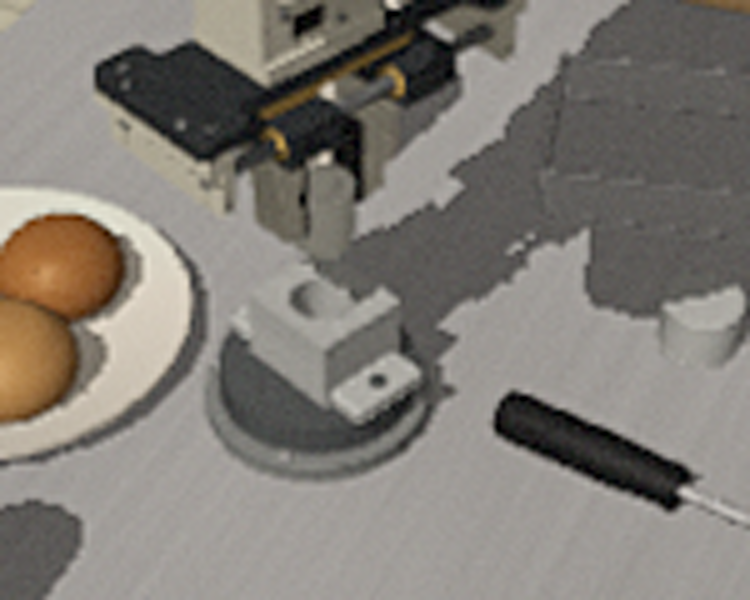

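Call:
servo_tool(
  grip=[0.5,0.5,0.5,0.5,0.5,0.5,0.5,0.5,0.5,0.5],
  translation=[
    [0,0.01,0],
    [0,0.035,0],
    [0,0.07,0],
    [0,0.105,0],
    [0,0.14,0],
    [0,0.175,0],
    [0,0.21,0],
    [0,0.245,0],
    [-0.0005,0.268,0],
    [-0.0008,0.2785,0],
  ],
  turn=[0.05,0.15,0.25,0.35,0.45,0.55,0.65,0.75,0.85,0.935],
)

```text
time_s: 16.93
tcp_pos: [0.5053, -0.2714, 0.1235]
eef_rot: [179.9, 0.0, -74.4]
contact_force: [0.3, 0.0, 0.4]
gripper_width: 0.0314
```

Call:
servo_tool(
  grip=[0.5,0.5,0.5,0.5,0.5],
  translation=[
    [0,0,0.01],
    [0,0,0.02],
    [0,0,0.03],
    [0,0,0.03],
    [0,0,0.03],
  ],
  turn=[0,0,0,0,0],
)

```text
time_s: 17.35
tcp_pos: [0.5067, -0.2682, 0.0929]
eef_rot: [179.9, 0.1, -73.9]
contact_force: [0.3, -0.4, -0.5]
gripper_width: 0.0316
```

```bash
python3 mv.py .5075 -.269 .025 -74;  python3 - <<'E'
from plant import *
import cv2,numpy as np
for n in ('side','top','wrist'):
    c=calibration(n);p,d=capture(n);cv2.imwrite(f'pics/{n}6.png',p)
    np.savez(f'pics/{n}6.npz',p=p,d=d,view=c['view'],k=[c['fx'],c['fy'],c['cx'],c['cy']])
    if n=='side':
        p=p[90:210,310:460];cv2.imwrite('pics/c_s6.png',cv2.resize(p,None,fx=5,fy=5,interpolation=cv2.INTER_CUBIC))
E
python3 mv.py
```

```text
t 17.35 p [ 0.5067 -0.2682  0.0929] e [ 1.7987e+02  7.0000e-02 -7.3890e+01] F [ 0.3 -0.4 -0.5] M [-0.02  0.06  0.02] w 0.0316
shift [ 0.001  -0.0005  0.0679]
turn 0.0018
t 17.5 p [ 0.5077 -0.2686  0.0944] e [-1.7999e+02 -2.0000e-02 -7.3920e+01] F [-0.3 -0.   0.1] M [-0.    0.17 -0.01] w 0.0313
```

View pics/c_s6.png

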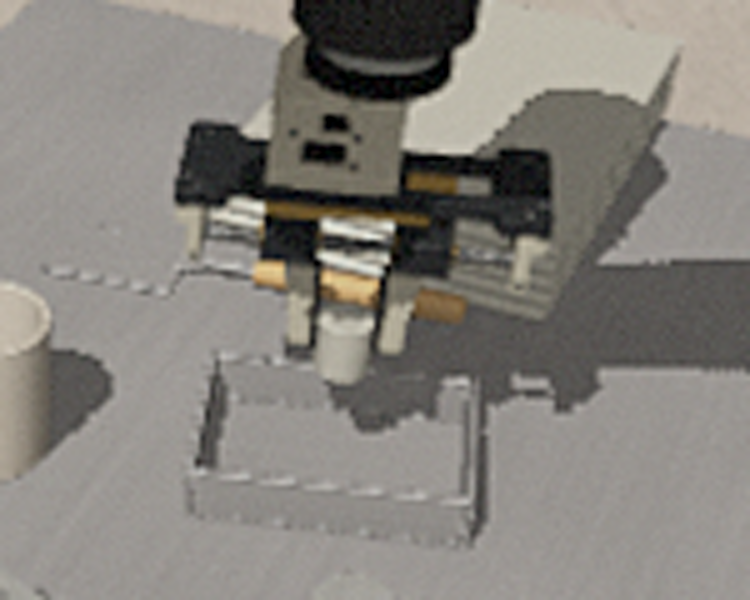

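View pics/wrist6.png

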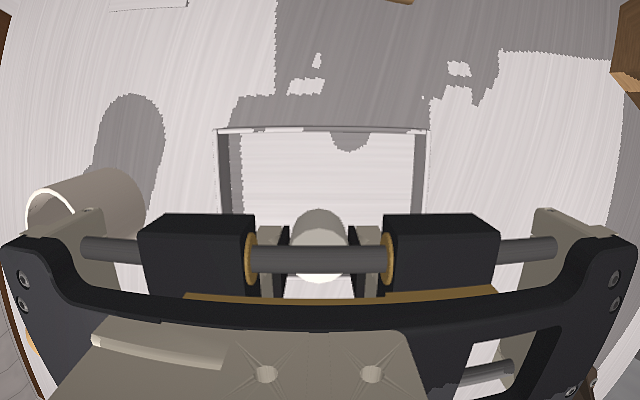

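Call:
servo_tool(
  grip=[0.5,0.5,0.5,0.5,0.5,0.5,0.5,0.5,0.5,0.5],
  translation=[
    [0,0,0.01],
    [0,0,0.025],
    [0,0,0.04],
    [0,0,0.053],
    [0,0,0.061],
    [0,0,0.066],
    [0,0,0.069],
    [0,0,0.07],
    [0,0,0.07],
    [0,0,0.07],
  ],
  turn=[0,0,0,0,0,0,0,0,0,0],
)

```text
time_s: 18.33
tcp_pos: [0.5076, -0.2692, 0.0248]
eef_rot: [-179.9, -0.0, -74.0]
contact_force: [0.1, 0.0, -0.1]
gripper_width: 0.0312
```

Call:
servo_tool(
  grip=[0.5,0.5,0.5,0.5,0.5],
  translation=[
    [0,0,0.001],
    [0,0,0.002],
    [0,0,0.003],
    [0,0,0.0035],
    [0,0,0.0035],
  ],
  turn=[0,0,0,0,0],
)

```text
time_s: 18.75
tcp_pos: [0.5071, -0.2691, 0.0206]
eef_rot: [180.0, 0.0, -74.0]
contact_force: [0.1, -0.2, -0.6]
gripper_width: 0.0311
```

```bash
python3 mv.py
```

```text
t 18.75 p [ 0.5071 -0.2691  0.0206] e [ 1.7999e+02  1.0000e-02 -7.4020e+01] F [ 0.1 -0.2 -0.6] M [0.01 0.12 0.02] w 0.0311
```

Call:
servo_tool(
  grip=[0.5,0.5,0.5],
  translation=[
    [0,0,0.0005],
    [0,0,0.001],
    [0,0,0.001],
  ],
  turn=[0,0,0],
)

```text
time_s: 19.0
tcp_pos: [0.5073, -0.2693, 0.0203]
eef_rot: [-180.0, -0.0, -74.0]
contact_force: [-0.5, 0.5, 6.1]
gripper_width: 0.0312
```

```bash
python3 mv.py
```

```text
t 19.0 p [ 0.5073 -0.2693  0.0203] e [-1.7999e+02 -3.0000e-02 -7.3990e+01] F [-0.5  0.5  6.1] M [-0.02  0.84 -0.03] w 0.0312
```

Contact at z = 0.0203, as expected. Ease off, open modestly, and rise.

Call:
servo_tool(
  grip=[0.5,0.25,0.1,0.0,0.0,0.0],
  translation=[
    [0,0,-0.0006],
    [0,0,-0.0006],
    [0,0,-0.0006],
    [0,0,-0.0006],
    [0,0,-0.0006],
    [0,0,-0.0006],
  ],
  turn=[0,0,0,0,0,0],
)

```text
time_s: 19.5
tcp_pos: [0.5071, -0.2691, 0.0202]
eef_rot: [180.0, 0.0, -74.0]
contact_force: [0.4, 0.4, -0.7]
gripper_width: 0.0435
```

Call:
servo_tool(
  grip=[0,0,0,0,0,0,0,0,0,0],
  translation=[
    [0,0,-0.005],
    [0,0,-0.015],
    [0,0,-0.03],
    [0,0,-0.05],
    [0,0,-0.08],
    [0,0,-0.11],
    [0,0,-0.14],
    [0,0,-0.16],
    [0,0,-0.16],
    [0,0,-0.16],
  ],
  turn=[0,0,0,0,0,0,0,0,0,0],
)

```text
time_s: 20.33
tcp_pos: [0.5079, -0.2692, 0.1827]
eef_rot: [-179.8, -0.1, -74.0]
contact_force: [-0.2, -0.3, -0.3]
gripper_width: 0.0435
```

```bash
python3 mv.py;  python3 - <<'E'
from plant import *
from h import *
for n in ('side','top','wrist'):
    c=calibration(n);p,d=capture(n);cv2.imwrite(f'pics/{n}7.png',p)
    np.savez(f'pics/{n}7.npz',p=p,d=d,view=c['view'],k=[c['fx'],c['fy'],c['cx'],c['cy']])
    if n=='side':
        p=p[130:280,260:450];cv2.imwrite('pics/c_s7.png',cv2.resize(p,None,fx=4,fy=4,interpolation=cv2.INTER_CUBIC))
E
python3 mv.py
```

```text
t 20.3333 p [ 0.5079 -0.2692  0.1827] e [-1.7979e+02 -1.0000e-01 -7.4010e+01] F [-0.2 -0.3 -0.3] M [0.03 0.17 0.04] w 0.0435
t 20.4833 p [ 0.5065 -0.2689  0.1797] e [ 1.7994e+02  5.0000e-02 -7.4030e+01] F [-0.4  0.3 -0.1] M [0.02 0.15 0.04] w 0.044
```

View pics/c_s7.png

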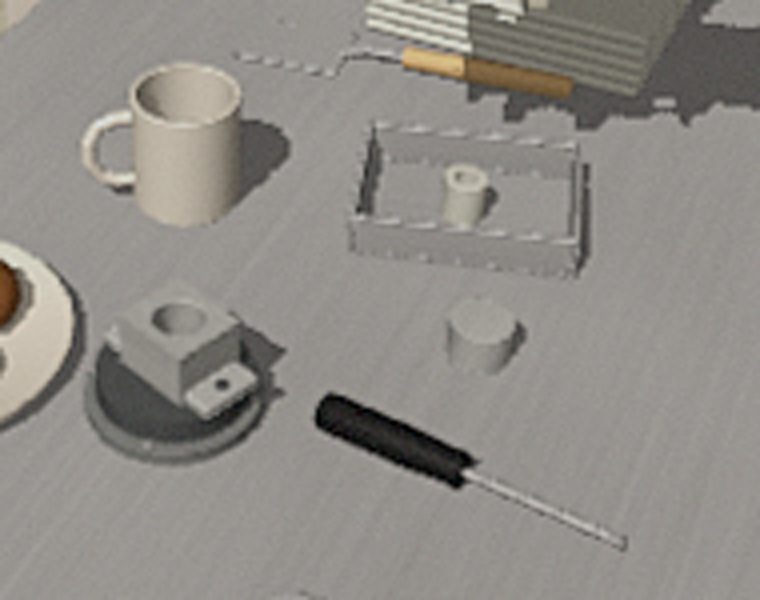

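View pics/wrist7.png

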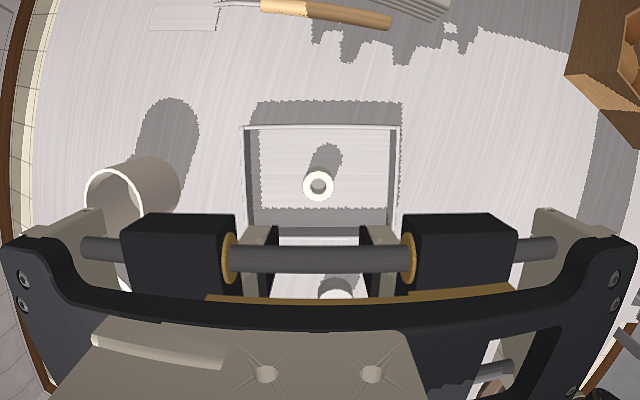

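View pics/top7.png

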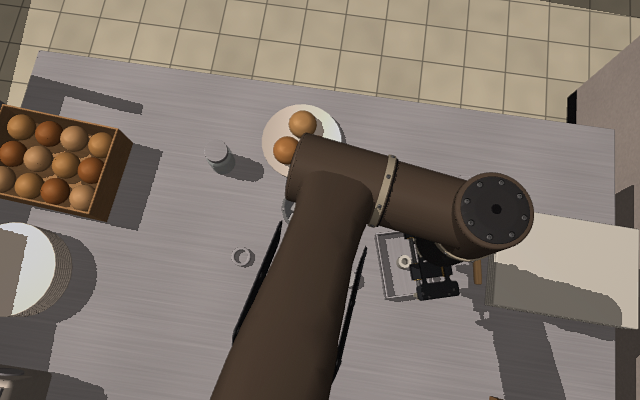

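Run:
```python
from h import *
S=load('side7');W=cloud(*S[1:])
# predicted block top patches: project four points
import math
a=math.radians(-20.4);c=np.array([.6058-.0007,-.0087])
for bx,by in((22,20),(-22,20),(22,-20),(-22,-20),(0,21),(0,-21)):
    x=c[0]+(bx*math.cos(a)-by*math.sin(a))/1e3;y=c[1]+(bx*math.sin(a)+by*math.cos(a))/1e3
    u,v=proj((x,y,.07),*S[2:]);u,v=round(u),round(v);print((bx,by),(u,v),np.median(W[v-1:v+2,u-1:u+2,2]).round(4))
# bush top, pan rim corners compare
S0=load('side0')
dif=cv2.absdiff(S[0],S0[0]).max(2)[130:215,345:415];print('pan region diff px',(dif>60).sum())
for u,v in((260+465/4,130+180/4),):
    print(ray(u,v,*S[2:],.037))
```

```text
(22, 20) (293, 208) 0.0696
(-22, 20) (304, 217) 0.0691
(22, -20) (305, 201) 0.0691
(-22, -20) (317, 209) 0.0691
(0, 21) (298, 213) 0.0698
(0, -21) (311, 205) 0.0693
pan region diff px 769
[ 0.50616232 -0.26344556  0.037     ]
```

```bash
python3 -c "
from plant import order
print(order.close_job())"
```

```text
the job is handed in; nothing more can be done
None
```

The bush is out and standing upright near the middle of the pan. The block is seated flat on the stand, and I handed the job in at about 20.5 s, well under the 72 s limit.

- **Finding the hole:** I gripped the block across its 50 mm sides and touched it down on the pin. I then slid it round a 5 mm circle under light pressure until the block dropped into the hole. The highest upward reading was 12 N, about 16 N on the pin.
- **Pushing out the bush:** I lowered the block until it met the seat and let go. The seat reading was about 9 N, at the height expected for the block resting flat.
- **Moving the bush:** I took it by its raised end, lifted it clear and lowered it until it touched the pan floor at the expected height (about 6 N). Then I released it and raised the gripper clear.

**Last checks:**
- The block's top measured 69–70 mm above the table at all six points I sampled, so it is level on the 30 mm seat.
- The side and wrist pictures show the bush standing upright in the pan.
- In the last pictures the pan, mug, hub and screwdriver appear where they were.
- My before-and-after picture comparison of the pan area settled nothing, because it also picks up the bush and shadows. That the pan hasn't moved rests on looking at the pictures, not on a measurement.
- The force readings while the bush was being pushed out were lower than expected (about 7 N, then near zero), but the pictures confirm it rose fully.

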